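Set the bag sealer's dwell lever to its third click and start it

TASK

Get the bench bag sealer ready: with the fingertips, push its round-knobbed lever out of the parked end through three clicks and leave it sitting in the third notch, never going past that notch. Then press the round push button on the same deck fully down and let it come back up. Leave the other lever (with the flat blade) and all the loose things on and around the sealer where they are: nothing is to be picked up.

Things in the scene. Friction and masses are not known exactly. Their poses are not given: they have to be found in the camera images.
- sealer: fixed grey bag sealer, 250 (own x) x 380 mm (own y), deck 60 mm above the table. Origin: centre of its underside; own x away from the control edge. Round-knobbed lever in a slot along own y at x = -80 mm, flat-bladed lever in one at x = -5, button at (-80, +135). At x = +90: jaw 16 mm above the deck, and over it the raised white arm, 35 mm above the deck at y = -175, 110 at y = +210
- timer_knob (a point): centre of the top of the round-knobbed lever's knob: upright black cylinder 22 mm in diameter, from 7 mm to 29 mm above the deck (top 89 mm above the table). It starts parked at own y = -85 mm of the sealer and slides along the sealer's own +y only
- timer (a joint): travel (m) of the round-knobbed lever from the parked end (0) towards the sealer's own +y, to 0.09. Sprung notches every 18 mm (parked 0, first click 0.018, second 0.036, third 0.054, then 0.072, 0.090), each with a black tick beside the slot. Crossing the crest half-way between two notches takes 3.5 to 6 N; it then snaps into the next notch. Let go, it falls into the nearest one
- heat_blade (a point): centre of the top of the other lever: a flat black blade 32 mm (own x) by 8 mm (own y), from 7 mm to 29 mm above the deck, anywhere along its 90 mm slot; not to be moved
- start_top (a point): centre of the top of the round push button, 32 mm in diameter, 82 mm above the table when up; pressed straight down
- start (a joint): push button travel in m: 0 up, 0.006 fully down (about 5 N); springs back when released
- padlock: brass padlock, body 22 x 40 x 32 mm, 60 mm high with its shackle, standing on the sealer's deck; origin at the centre of its underside
- tape: cardboard-brown tape roll, 100 mm in diameter, 48 mm high, lying flat on the table near the sealer's control edge; origin at the centre of its underside
- marker: marker pen 130 mm long, 18 mm thick, lying on the table near the sealer's control edge; origin under its middle, own x along it
- jar: clear jar with a steel cap, 64 mm in diameter, 75 mm high, on the table to the sealer's own +y side; origin at the centre of its underside
- driver: screwdriver lying on the table to the sealer's own -y side; own x along it

How it is judged:
By the outcome, as a careful person would: the job done as asked, in the order asked, and still so for the second after the job is handed in, with the robot touching nothing.
It also fails if it takes over 58 s, if anything falls off the work surface, if the arm or the gripper's body presses on something with over 40 N, if the wrist force passes 120 N, or if a joint passes its speed limit or range.

ROBOT

A 7-joint arm with a two-finger parallel gripper is mounted at the origin on the work surface. World frame = base frame: x ahead of the robot, y to its left, z up, the work surface at z = 0. Lengths are in m, angles in rad, forces in N, time in s.
With the tool pointing down it reaches from about 0.425 to 0.825 m from the base axis. Payload 3.6 kg.
Tool frame: the origin (TCP) lies where the fingers leave the gripper's body, on its centre line; the fingertips stand 73 mm ahead of it and the grasp point (between the pads) lies 54 mm ahead of it; x points along the fingers, y is the direction in which the jaws open and shut, and the axes are right-handed (so a half turn about x gives the same grasp; the last joint's range is limited). The gripper opens to 85 mm and grips with 20 to 120 N. Pads are 22 mm wide; open, the fingers measure 114 mm over their backs; the gripper's body (76 mm by 85 mm) begins 54 mm behind the grasp point. The pads swing forward as they close: fully open they stand 13 mm farther back than shut.
Start: joints at [-1.315, 0.615, -0.013, 1.423, 0.008, 1.103, -0.04], TCP at [0.181, 0.624, 0.304] pointing down, gripper open.
Joint ranges: [-3.12, 3.12], [-0.3, 2.06], [-1.34, 1.32], [0.26, 2.42], [-1.36, 4.5], [0.01, 1.98], [-2.84, 2.84]. Speed limits (rad/s): [2.79, 2.79, 3.14, 3.14, 3.14, 3.14, 3.14].

INTERFACE

Orientations are given as a unit quaternion [x, y, z, w].
In Python, from station import arm, snapshot, camera_info, ticket gives the robot as it stands. Calls block until the motion is done:
- arm.movep(position, orientation): joint-space move of the TCP to a pose.
- arm.line_to(position, velocity=0.15, ori=None): straight line of the TCP; ori=None keeps the orientation; velocity is the mean speed in m/s.
- arm.move_j(angles): joint-space move.
- arm.move_gripper(opening, effort=None): opening from 0.0 (shut) to 1.0 (fully open); effort is the grip in N (None keeps the last); returns when the fingers have stopped.
- arm.pause(seconds).
- arm.ik(position, orientation): joint angles nearest the present ones, or None.
- snapshot(name): name is "scene" or "top" or "wrist"; returns the picture (384x512x3 uint8, blue, green, red); there is no depth.
- camera_info(name): a dict with "fx", "fy", "cx", "cy" (pixels), "R" (3x3) and "t" (3): a world point X has camera coordinates R X + t; the wrist camera has in their place "T_tool_cam" (4x4, takes a point from camera to tool coordinates, whose origin is the TCP and whose axes are the tool frame's). Camera axes: x right, y down, z forward; pixel columns grow to the right and rows downward; lengths in m; the calibration is good to about 2 mm. The wrist camera is an equidistant fisheye: a pixel r from the principal point sees the ray r / f radians off the axis. A picture is of the moment at which its call begins: read the wrist's pose just before it. camera_info takes no time and is no camera call.
A pose or a line that the arm cannot do raises arm.MotionError and nothing moves.
- ticket.finish_job(): hands the job in, once; it reports no verdict.
Readings, each from a call of its own:
- arm.read_time(): time.
- arm.read_joint_positions(): joint angles.
- arm.read_dq(): joint speeds.
- arm.read_effort(): joint torques, N m.
- arm.read_tool_pos(): TCP position.
- arm.read_eef_rot(): TCP orientation.
- arm.read_ft_force(): force on the tool from outside, world axes, zero at the start.
- arm.read_wrist_torque(): the same for the moment, N m.
- arm.read_opening(): opening from 0.0 (shut) to 1.0 (fully open).
Only numpy, scipy, OpenCV 4.12 (cv2) and the standard library are available. Lean on these libraries where they do the work, as an engineer would, in place of code of your own. Each camera call takes 0.05 s, during which the arm holds its last target. There are 200 camera calls.

## Working session

There is one attempt and no reset: what is moved stays moved. The work goes in short steps, each a Python script; the robot and the scene stay as the last script left them, time stands still between calls to the robot, and variables do not carry over. Pictures are saved under pics/ and viewed, about 8 in all and at most 12, crops included, and the job is handed in when it is done.

```bash
mkdir -p pics; ls
python3 - <<'E'
from station import arm,snapshot,camera_info
import cv2
for n in ("scene","top"):
    cv2.imwrite(f"pics/{n}0.png",cv2.resize(snapshot(n),None,fx=1.5,fy=1.5,interpolation=cv2.INTER_CUBIC))
    c=camera_info(n);print(n,{k:(v.tolist() if hasattr(v,'tolist') else v) for k,v in c.items()})
print(arm.read_time(),arm.read_eef_rot(),camera_info("wrist"))
E
```

```text
pics
scene {'fx': 446.3278462560053, 'fy': 446.3278462560053, 'cx': 255.4372916356962, 'cy': 197.03501221411304, 'R': [[-0.6228709802079186, 0.782273677119163, -0.008923906167723537], [0.5978944671335523, 0.4686439970914053, -0.6503037829824434], [-0.5045333965020673, -0.4103909088620929, -0.7596218491706468]], 't': [0.32591777057437, -0.28251957990457766, 1.49976990295875]}
top {'fx': 346.9064688612038, 'fy': 346.9064688612038, 'cx': 258.1132284468295, 'cy': 192.14194046045841, 'R': [[-0.02778053591690672, -0.9994752710827017, 0.016656059507850724], [-0.9972879715531096, 0.026575992701004282, -0.0686324879881211], [0.06815382322109947, -0.018517535098272968, -0.9975029610353201]], 't': [0.03378833391032045, 0.5257364552924997, 0.9801205924687656]}
0.1 [ 0.09879093  0.70014965 -0.10042689  0.6999609 ] {'fx': 297.3186396354542, 'fy': 297.3186396354542, 'cx': 252.28829344335566, 'cy': 191.56255683709128, 'T_tool_cam': array([[ 7.45047516e-04, -2.97625847e-01,  9.54682303e-01,
        -7.06975155e-02],
       [ 9.99999436e-01,  9.44302454e-04, -4.86023755e-04,
        -3.68615575e-04],
       [-7.56855610e-04,  9.54682127e-01,  2.97626382e-01,
        -7.64216752e-02],
       [ 0.00000000e+00,  0.00000000e+00,  0.00000000e+00,
         1.00000000e+00]])}
```

View pics/scene0.png

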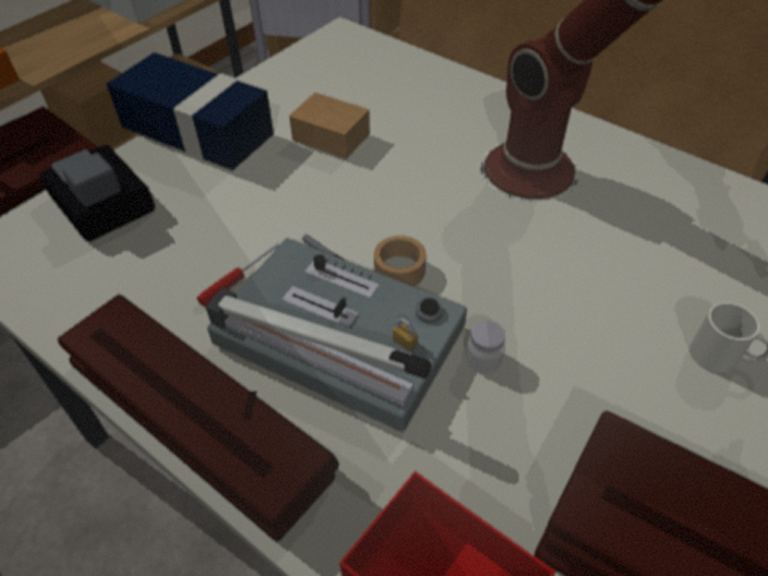

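View pics/top0.png

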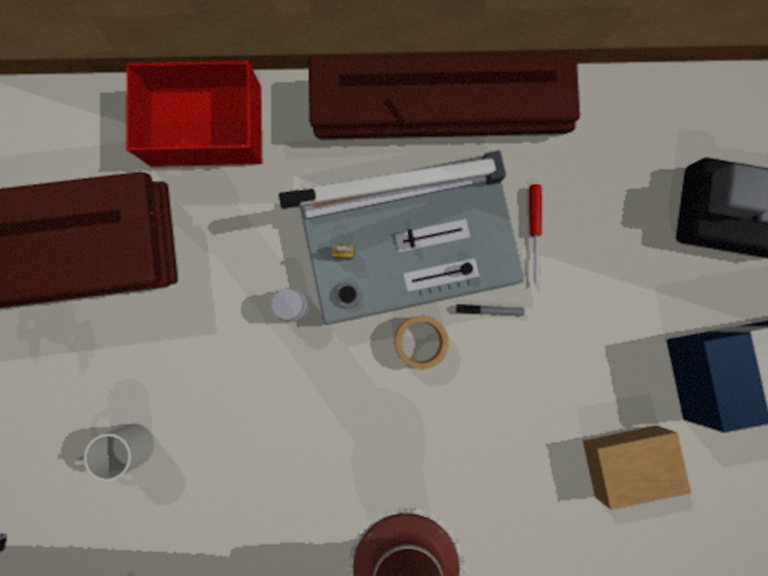

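The scene view shows the round knob at about (319,260) and the button at (430,303). In the top view they are at about (467,268) and (347,293). The blade is at (410,238), the padlock at (343,251), and the tape and marker lie in front of the sealer. These are all 1.5x pixels. I'll enlarge both views next.

Run:
```python
from station import snapshot
import cv2,numpy as np
s=snapshot("scene");t=snapshot("top")
a=cv2.resize(s[155:225,195:325],None,fx=6,fy=6,interpolation=cv2.INTER_CUBIC) # 780x420
b=cv2.resize(t[135:225,195:355],None,fx=5,fy=5,interpolation=cv2.INTER_CUBIC)
cv2.imwrite("pics/s1.png",a);cv2.imwrite("pics/t1.png",b)
```

```text
(no output)
```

View pics/s1.png

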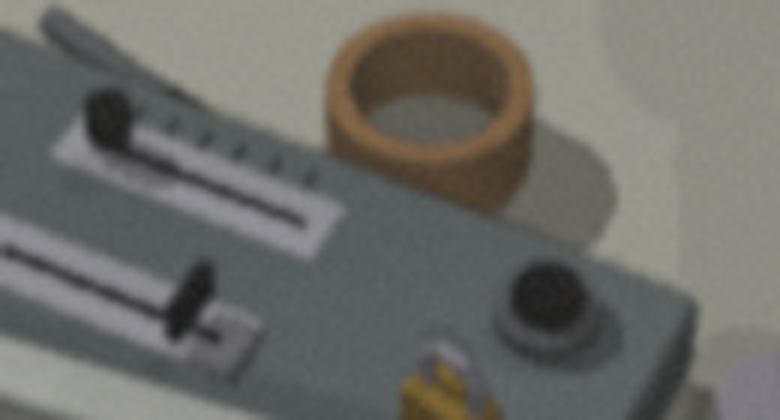

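View pics/t1.png

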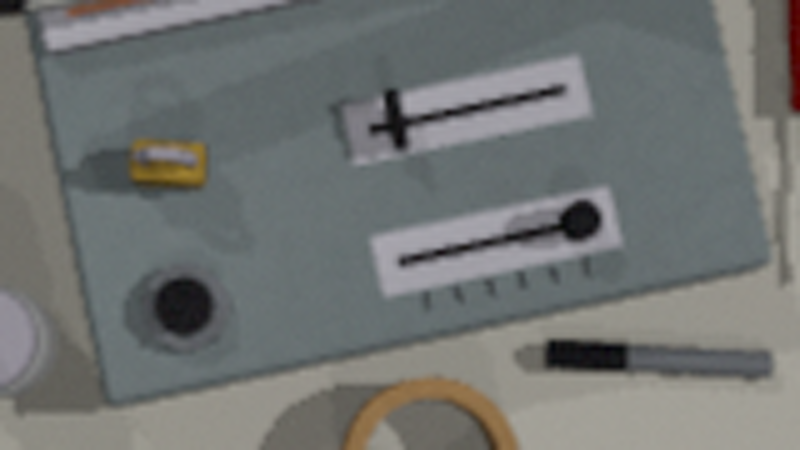

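Crop positions in the scene view: knob top (108,103), button top (548,289). In the top view: knob (581,219), button (183,304). Next I'll triangulate these.

```bash
cat > h.py <<'E'
import numpy as np,cv2
from station import arm,snapshot,camera_info
def P(n):
    c=camera_info(n);return c,np.array([[c['fx'],0,c['cx']],[0,c['fy'],c['cy']],[0,0,1]])@np.c_[np.array(c['R']),np.array(c['t'])]
def tri(s,t):
    X=cv2.triangulatePoints(P("scene")[1],P("top")[1],np.float64(s).reshape(2,1),np.float64(t).reshape(2,1)).ravel();return X[:3]/X[3]
def atz(n,uv,z):
    M=P(n)[1];H=np.c_[M[:,0],M[:,1],M[:,2]*z+M[:,3]];q=np.linalg.solve(H,[*uv,1]);return q[:2]/q[2]
E
python3 - <<'E'
from h import *
S=lambda u,v:(194.6+u/6,154.6+v/6)
T=lambda u,v:(194.6+u/5,134.6+v/5)
k=(108,103),(581,219);b=(548,289),(183,304)
for n,(s,t),z in(("knob",k,.089),("btn",b,.082)):
    print(n,tri(S(*s),T(*t)),"scene",atz("scene",S(*s),z),"top",atz("top",T(*t),z))
K=atz("top",T(581,219),.089);B=atz("top",T(183,304),.082);d=B-K
print(np.linalg.norm(d),d/np.linalg.norm(d),"blade",atz("top",T(396,119),.089), "blade scn",atz("scene",S(203,270),.089))
for n,p,z in(("slot end L",(402,262),.06),("slot R",(605,214),.06),("marker L",(548,355),.01),("marker R",(770,362),.01),("tape",(430,430),.048),("padlock",(168,160),.09),("cornerL",(110,404),.06),("cornerR",(770,258),.06)):print(n,atz("top",T(*p),z))
E
```

```text
knob [ 0.55449535 -0.12115245  0.09246403] scene [ 0.55222661 -0.12366884] top [ 0.5547951  -0.12166403]
btn [0.51489829 0.09339458 0.08380799] scene [0.51349215 0.09276627] top [0.51523163 0.09317267]
0.21844924459377854 [-0.18111055  0.98346274] blade [ 0.61144328 -0.02393813] blade scn [ 0.60041965 -0.0256929 ]
slot end L [ 0.53655304 -0.02673331]
slot R [ 0.56025459 -0.14010781]
marker L [ 0.48435956 -0.11310854]
marker R [ 0.4767735  -0.24211419]
tape [ 0.4435607  -0.04019204]
padlock [0.5921869  0.09898332]
cornerL [0.46283221 0.13560131]
cornerR [ 0.53339017 -0.23079069]
```

```bash
cat >> h.py <<'E'
from scipy.spatial.transform import Rotation as R
K=np.array([.5542,-.1220]);B=np.array([.5148,.0932]);yd=(B-K)/np.linalg.norm(B-K)
def quat(sg):
    x=np.array([0,0,-1.]);z=sg*np.array([*yd,0]);y=np.cross(z,x);return R.from_matrix(np.c_[x,y,z]).as_quat()
def at(s,z):return [*(K+yd*s),z]
E
python3 - <<'E'
from h import *
q0=arm.read_joint_positions()
for sg in(1,-1):
    j=[arm.ik(at(s,z),quat(sg)) for s,z in((-.05,.30),(-.05,.145),(.04,.145),(.22,.145))]
    print(sg,[None if a is None else np.round(a,2).tolist() for a in j])
print(R.from_quat(arm.read_eef_rot()).as_matrix().round(2),arm.read_time())
E
```

```text
1 [[-0.35, 0.76, 1.13, 1.63, -0.73, 1.23, -2.02], [-0.33, 1.02, 1.13, 1.79, -1.06, 1.09, -1.76], [-0.5, 0.98, 1.13, 1.89, -1.06, 1.04, -1.85], [0.09, 0.69, -0.48, 1.94, 0.52, 0.63, 2.6]]
-1 [[-0.17, 0.61, 0.71, 1.63, -0.44, 1.07, 0.85], [0.06, 0.74, 0.33, 1.77, -0.35, 0.69, 0.76], [-0.05, 0.69, 0.25, 1.88, -0.28, 0.61, 0.56], [-0.39, 0.66, 0.26, 1.96, -0.3, 0.56, 0.25]]
[[-0.    0.28  0.96]
 [-0.    0.96 -0.28]
 [-1.   -0.    0.  ]] 0.2
```

Run:
```python
from h import *
arm.move_gripper(0.0)
arm.movep(at(-.05,.30),quat(-1))
arm.line_to(at(-.05,.19),.12)
print(arm.read_tool_pos(),at(-.05,.19),arm.read_opening(),arm.read_ft_force(),arm.read_time())
cv2.imwrite("pics/w2.png",cv2.resize(snapshot("wrist"),None,fx=1.5,fy=1.5))
t=snapshot("top");cv2.imwrite("pics/t2.png",cv2.resize(t[120:240,195:355],None,fx=5,fy=5,interpolation=cv2.INTER_CUBIC))
print(arm.read_time())
```

```text
[ 0.56362724 -0.17155211  0.19076574] [np.float64(0.5632046005773795), np.float64(-0.1711824884327934), 0.19] -0.0003894685049985481 [ 0.38440158 -0.09705121  0.57327893] 5.125
5.225
```

View pics/w2.png

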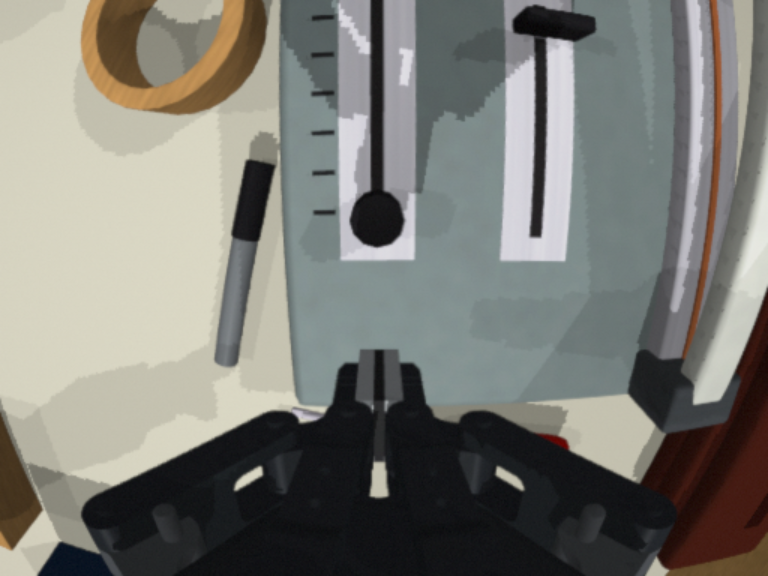

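The wrist view shows the shut tips at about (380,355), in line with the knob at (377,218). The way to the knob is clear. The six ticks are on the left at x≈322, with the parked one at y≈212. I'll descend now and push in small steps, reading the force at each one.

Run:
```python
from h import *
Y=np.array([*yd,0])
arm.line_to(at(-.05,.144),.08); arm.pause(.2)
f0=arm.read_ft_force()@Y
print(f0,arm.read_tool_pos(),arm.read_time())
arm.line_to(at(-.030,.144),.05)
log=[]
for s in np.arange(-.029,.0081,.001):
    arm.line_to(at(s,.144),.02)
    f=arm.read_ft_force()@Y-f0; p=(arm.read_tool_pos()[:2]-K)@yd
    log.append((round(s*1e3),round(p*1e3,1),round(f,1)))
    if f<-9: print("high");break
print(log,arm.read_tool_pos(),arm.read_ft_force(),arm.read_time())
```

```text
0.30443611646937435 [ 0.56349159 -0.17135321  0.14453924] 6.15
[(-29, np.float64(-29.2), np.float64(-0.1)), (-28, np.float64(-28.0), np.float64(0.2)), (-27, np.float64(-26.9), np.float64(-0.5)), (-26, np.float64(-25.9), np.float64(-0.2)), (-25, np.float64(-24.9), np.float64(-0.9)), (-24, np.float64(-23.9), np.float64(-0.6)), (-23, np.float64(-22.9), np.float64(-0.0)), (-22, np.float64(-22.3), np.float64(-0.4)), (-21, np.float64(-21.5), np.float64(-2.0)), (-20, np.float64(-20.6), np.float64(-3.5)), (-19, np.float64(-19.5), np.float64(-3.7)), (-18, np.float64(-18.3), np.float64(-4.0)), (-17, np.float64(-16.8), np.float64(-3.3)), (-16, np.float64(-14.7), np.float64(-1.0)), (-15, np.float64(-13.6), np.float64(-0.5)), (-14, np.float64(-13.6), np.float64(-0.9)), (-13, np.float64(-12.9), np.float64(-1.2)), (-12, np.float64(-11.9), np.float64(-1.5)), (-11, np.float64(-10.9), np.float64(-0.9)), (-10, np.float64(-9.9), np.float64(-0.4)), (-9, np.float64(-8.9), np.float64(-0.7)), (-8, np.float64(-7.9), np.float64(0.9)), (-7, np.float64(-6.9), np.float64(-0.4)), (-6, np.float64(-5.9), np.float64(0.3)), (-5, np.float64(-5.0), np.float64(1.0)), (-4, np.float64(-4.3), np.float64(-1.4)), (-3, np.float64(-3.5), np.float64(-2.0)), (-2, np.float64(-2.5), np.float64(-3.7)), (-1, np.float64(-1.5), np.float64(-5.0)), (0, np.float64(-0.3), np.float64(-4.1)), (1, np.float64(1.3), np.float64(-3.9)), (2, np.float64(3.3), np.float64(-1.7)), (3, np.float64(4.4), np.float64(-1.2)), (4, np.float64(4.4), np.float64(0.2)), (5, np.float64(5.1), np.float64(-0.5)), (6, np.float64(6.1), np.float64(-0.6)), (7, np.float64(7.1), np.float64(-0.3)), (8, np.float64(8.1), np.float64(-0.5))] [ 0.55275569 -0.11403258  0.14398183] [-0.01634553 -0.15876456  0.14193812] 16.2
```

The first two crests were at -13.6 and 4.4 mm, exactly 18 mm apart. The third should come at about 22.4 mm.

Run:
```python
from h import *
Y=np.array([*yd,0]); f0=.1
arm.line_to(at(.013,.144),.03)
log=[];pk=0
for s in np.arange(.014,.0246,.001):
    arm.line_to(at(s,.144),.02)
    f=arm.read_ft_force()@Y-f0; p=(arm.read_tool_pos()[:2]-K)@yd
    log.append((round(s*1e3),round(p*1e3,1),round(f,1)));pk=min(pk,f)
    if f<-9 or (pk<-2.5 and p>.0222 and f>-1.5): break
print(log)
arm.line_to(at(.0,.144),.06)
t=snapshot("wrist");cv2.imwrite("pics/w3.png",cv2.resize(t,None,fx=1.5,fy=1.5))
print(arm.read_tool_pos(),arm.read_time())
```

```text
[(14, np.float64(13.8), np.float64(-0.8)), (15, np.float64(14.6), np.float64(-1.3)), (16, np.float64(15.5), np.float64(-2.8)), (17, np.float64(16.5), np.float64(-4.6)), (18, np.float64(17.7), np.float64(-4.6)), (19, np.float64(19.3), np.float64(-4.0)), (20, np.float64(21.3), np.float64(-1.8)), (21, np.float64(22.4), np.float64(-1.0))]
[ 0.55412691 -0.12206496  0.14390159] 19.0667
```

View pics/w3.png

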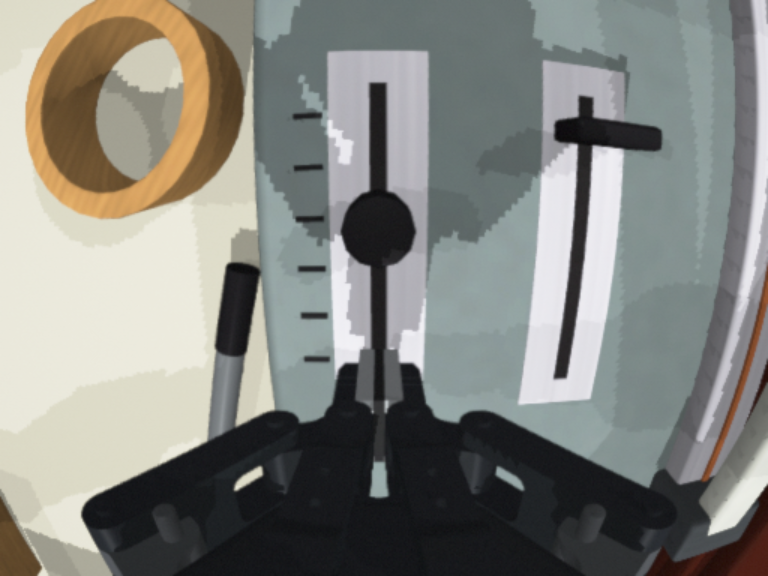

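The knob (378,228) now sits at the third click's tick (y≈218). The ticks below it are 268 and 315 for the first two clicks and 358 for parked. Next I'll press the button.

Run:
```python
from h import *
arm.line_to(at(0,.20),.12)
arm.line_to([*B,.20],.15)
arm.line_to([*B,.162],.08); arm.pause(.2)
f0=arm.read_ft_force()[2]; print(f0,arm.read_tool_pos(),arm.read_time())
log=[]
for z in np.arange(.160,.1439,-.001):
    arm.line_to([*B,z],.02)
    f=arm.read_ft_force()[2]-f0; log.append((round(z*1e3),round(arm.read_tool_pos()[2]*1e3,1),round(f,1)))
    if f>14: break
arm.pause(.3)
print(log,arm.read_tool_pos(),arm.read_ft_force())
arm.line_to([*B,.165],.05)
print(arm.read_ft_force(),arm.read_time())
```

```text
-0.004805694808769023 [0.51511334 0.09322204 0.16247644] 22.1167
[(160, np.float64(160.0), np.float64(1.0)), (159, np.float64(158.9), np.float64(0.5)), (158, np.float64(157.9), np.float64(0.6)), (157, np.float64(156.9), np.float64(0.1)), (156, np.float64(155.9), np.float64(0.0)), (155, np.float64(154.9), np.float64(0.1)), (154, np.float64(154.1), np.float64(1.3)), (153, np.float64(153.1), np.float64(2.2)), (152, np.float64(152.0), np.float64(1.8)), (151, np.float64(151.1), np.float64(3.5)), (150, np.float64(150.0), np.float64(4.4)), (149, np.float64(149.1), np.float64(5.0)), (148, np.float64(148.7), np.float64(9.3)), (147, np.float64(148.5), np.float64(15.3))] [0.51490771 0.0930931  0.14854078] [-3.05451466  0.65230691 16.01317354]
[ 0.46094234 -0.20597038 -0.16476019] 26.425
```

The button bottomed out: contact at 154.7 mm, a hard stop at 148.6 mm, so a 6 mm stroke. I'll retract and do a last check.

Run:
```python
from h import *
arm.line_to([*B,.30],.15)
arm.movep([.42,.40,.33],quat(-1)) if arm.ik([.42,.40,.33],quat(-1)) is not None else print("no ik")
print(arm.read_tool_pos(),arm.read_ft_force(),arm.read_time())
s=snapshot("scene");t=snapshot("top")
a=cv2.resize(s[150:250,130:345],(774,360),interpolation=cv2.INTER_CUBIC)
b=cv2.resize(t[110:230,185:370],(774,502),interpolation=cv2.INTER_CUBIC)
cv2.imwrite("pics/s4.png",a);cv2.imwrite("pics/t4.png",b)
```

```text
[0.42118136 0.39789946 0.33003255] [-0.60424861  0.2655029  -0.81051017] 28.7
```

View pics/t4.png

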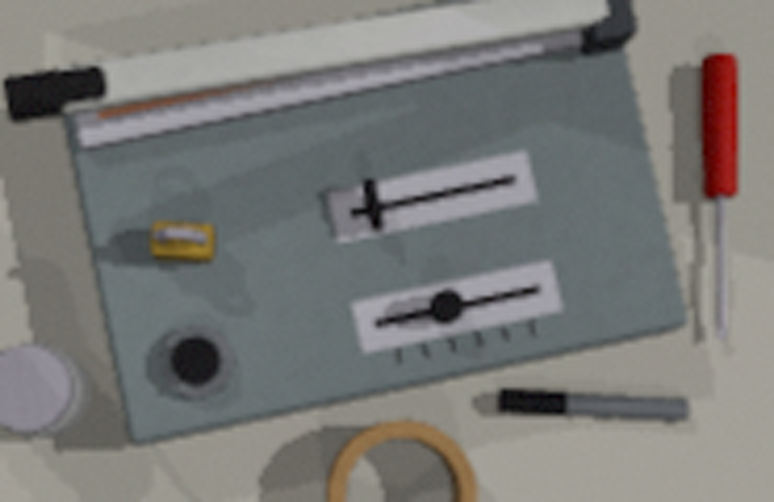

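View pics/s4.png

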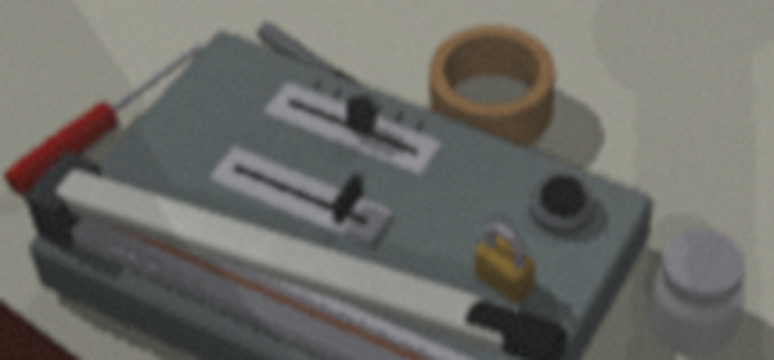

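In the top view the knob is at (445,306), the button is up at (195,361), and the blade, padlock, tape, marker, jar and driver look unmoved. The scene view agrees. I'll measure the knob's travel and hand in if it matches.

Run:
```python
from h import *
from station import ticket
k=atz("top",(184.6+445/4.184,109.6+306/4.184),.089)
s=(k-atz("top",(194.6+581/5,134.6+219/5),.089))@yd;print("travel",s)
if abs(s-.054)<.006: ticket.finish_job();print("handed in")
```

```text
travel 0.05472314726347309
the job is handed in; nothing more can be done
handed in
```

The sealer is ready and the job is handed in: the round-knobbed lever sits in the third notch, and the button has been pressed fully down and has come back up. The robot clock read 28.7 s at the last check.

- **Lever:** I pushed it with the shut fingertips and felt three crests, peaking at 4 to 5 N and 18 mm apart. I stopped just past the third, so the lever dropped into its notch without being pushed further. The last top picture puts its travel at 54.7 mm, against 54 mm nominal.
- **Button:** It moved about 6 mm to a hard stop, with about 5 N at the end of its spring and 16 N against the stop. It showed as up again in the last pictures.
- **Everything else:** The blade lever, padlock, tape, marker, jar and driver look unmoved in the before and after pictures. I judged that by eye and did not measure it. The arm was clear of everything when I handed in.

None of the checks failed. The only disagreement was in locating the knob and blade: the two cameras differed by about 3 mm on the knob. They differed by about 11 mm on the blade, from rough pixel readings, but I never needed the blade's position. The wrist camera showed the tips lined up with the knob before I pushed.

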